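Move the push-fit stop end to the other outlet of the water purifier

TASK

The push-fit stop end that closes one outlet tail of the water purifier is needed on the other tail: press its release ring (the collet) into its body and, keeping it pressed, draw the stop end off its tail, then push it fully home on the free tail and let go, so that the ring springs out and the stop end locks. Do not crush it, and do not yank, ram or wrench it against the tails; leave the jar, the door chime remote and the keys where they are.

Things in the scene. Friction and masses are not known exactly. Their poses are not given: they have to be found in the camera images.
- unit: countertop water purifier, fixed: white case 160 deep (x) x 250 wide (y) x 130 mm high, three upright filter canisters on top (to 254 mm high, axes at x = +18 mm), a round gauge on the front. Origin: centre of the underside, z up. Its front is the plane x = -80 mm; two equal stainless outlet tails stick out of it towards -x, axes at z = 70 mm, y = +45 (closed at the start) and -45 mm (free)
- closed_tail (a point): nominal tip of the tail that the stop end closes at the start; axes as the unit's, so the tail's root lies 100 mm towards +x. A tail is a tube 12 mm in diameter, 100 mm long, with a 23 mm brass nut on the 15 mm next to the front, a locking groove 20 to 31 mm back from the tip, and an end bevelled over its last 4 mm to 9.6 mm. It cannot move lengthwise
- free_tail (a point): nominal tip of the free tail, same form, if it stood square. The tails sit in rubber grommets at the front: this one may lean up to 0.05 rad (its real tip up to 5 mm off this point sideways, and up to 5 mm up or down), which is not measured. Either tail gives to about 4.5 N of side load at its tip, by up to 0.08 rad, and stays where it is put
- stop_end: loose push-fit stop end (blanking cap), 0.13 kg: brass barrel 32 mm diameter, from its flat closed end at x = -23 mm (face 30 mm wide) to x = +13.5 mm, where a grey ring stands out to x = +23 mm. Origin on its axis, x to the purifier. Socket 41 mm deep from the ring's face, bore 13.6 mm; an O-ring drags at 3 to 6 N. Bottomed it is at unit x = -162 mm, locked down to -165, at the start -163
- ring_face (a point): centre of the outer face of the release ring (collet), which faces the purifier: flange 31 mm diameter, 5 mm thick, the 12 mm tube passing through its 13.8 mm hole, so only the rim round the tube can be pushed. With the ring out, teeth in the barrel catch the tail's groove and hold against any pull, with about 2 mm of play either way along the tail; the fall of the teeth into the groove locks it
- collet (a joint): travel of the ring into the barrel, m: 0 sprung out, 0.004 pressed in. 5 N starts it, 11 N presses it in fully; from 3 mm on the teeth clear the tube and the stop end slides. Squeezing the stop end lengthwise, closed end to ring, does it (46 mm long, 42 mm pressed). The teeth spread by themselves when it is pushed on (about 10 N). On a tail but not home the ring stays about 3 mm in
- jar: cream ceramic jar with a flip-top lid, 92 mm diameter, 106 mm high, standing on a cork coaster; origin at the centre of its underside; bystander
- chime_remote: blue plastic door chime remote shaped like a lighter, 90 x 24 x 12 mm, lying flat; origin under its middle; bystander
- key_a: steel door key, 58 mm long, 4 mm thick, lying flat; origin under its middle; bystander
- key_b: a second steel door key like the first; bystander
Mind the look-alikes: they are no part of the job. Several things have the shape of the stop_end; the one meant has the colours described above.

How it is judged:
On the way:
1. the stop end is drawn clear off its first tail (its origin 205 mm or more in front of the purifier's origin) (x of stop_end in the frame of unit below -0.205 m), for 0.1 s.
At the end, for the whole second after the job is handed in: The stop end is locked on the tail that was free: its origin between 158 and 166.5 mm in front of the purifier's origin, within 11 mm of that tail's nominal axis sideways and in height, its axis within 0.2 rad of the purifier's x, the collet ring sprung out to within 1 mm, at rest and let go (x of stop_end in the frame of unit between -0.1665 and -0.158 m and y of stop_end in the frame of unit between -0.056 and -0.034 m and z of stop_end in the frame of unit between 0.059 and 0.081 m and angle between the x axis of stop_end and the x axis of unit, either way round below 0.2 rad and value of joint collet below 0.001 m and linear speed of stop_end below 0.01 m/s); the robot touches nothing.
It fails at once if the stop end yanked, rammed or wrenched: more than 30 N between it and the purifier with its tails (contact force between stop_end and unit above 30 N).
It fails at once if the stop end squeezed with more than 60 N per finger (120 N in all) (contact force between the fingers and stop_end above 120 N).
It fails at once if the gripper or arm presses on the purifier or its tails with more than 15 N (contact force between any of the fingers, the arm and unit above 15 N).
It fails at once if the jar, the chime remote or a key is moved by more than 15 mm (distance of any of jar, chime_remote, key_a, key_b from where it was at the start of the episode above 0.015 m).
It also fails if it takes over 58 s, if anything falls off the work surface, if the arm or the gripper's body presses on something with over 40 N, if the wrist force passes 120 N, or if a joint passes its speed limit or range.

ROBOT

A 7-joint arm with a two-finger parallel gripper is mounted at the origin on the work surface. World frame = base frame: x ahead of the robot, y to its left, z up, the work surface at z = 0. Lengths are in m, angles in rad, forces in N, time in s.
With the tool pointing down it reaches from about 0.35 to 0.9 m from the base axis. Payload 8.1 kg.
Tool frame: the origin (TCP) lies midway between the tips of the shut fingers; the grasp point (between the pads) lies 19 mm behind it; z points along the fingers, y is the line along which they close (so a half turn about z gives the same grasp; the last joint's range is limited). The gripper opens to 92 mm and grips with 3 to 60 N. Pads are 19 mm wide; open, the fingers measure 130 mm over their backs; the gripper's body (75 mm by 190 mm) begins 47 mm behind the grasp point.
Start: joints at [-1.377, 0.434, 0.025, 1.573, -0.012, 1.134, -0.075], TCP at [0.183, 0.598, 0.227] pointing down, gripper open.
Joint ranges: [-2.62, 2.62], [-0.44, 2.09], [-1.27, 1.32], [0.08, 2.57], [-1.32, 4.46], [0.12, 2], [-2.74, 2.74]. Speed limits (rad/s): [2.22, 2.22, 3.01, 3.01, 3.14, 3.14, 3.14].

INTERFACE

Orientations are given as a rotation vector (axis times angle).
In Python, from cell import arm gives the robot as it stands.
- The arm moves only by the tool carry_out, never from a script. Its arguments are lists of equal length, an entry for each row: "claw": the finger opening in cm, from 0 to 9.18; "delta_pos": the shift along the tool's x, y, z in cm, a list of three; "angular": the turn, a rotation vector about the tool's x, y, z in rad, a list of three. In form: {"claw": [claw, ...], "delta_pos": [[dx, dy, dz], ...], "angular": [[ax, ay, az], ...]}. A call has 1 to 20 rows; each row shifts and turns the commanded pose from where the row before left it, along the tool's axes as they then stand; what a row does not reach is not made up. A row lasts 1/10 s, in which the tool goes at most 50 mm and 8.59 degrees, less where a joint would pass 70% of its speed; a pose out of reach is approached as far as the arm can. A call with a gripper value outside its range is refused whole. The fingers move at their own pace and stop on an object; "force" is the grip in N (left out, the last holds). Time passes only in rows, so rows that do not move let the fingers close. It gives the time, the measured TCP pose, the force, the opening and the grip force at its end, in the units of the state.
- arm.observe(): the state, without advancing time (a new reading comes with each control period).
- arm.get_image(name): name is "side" or "top"; returns a dict with "frame" (384x512x3 uint8, red, green, blue), "mtx" (3x3 intrinsics, pixels), "T" (4x4, takes a point from camera to world coordinates). Camera axes: x right, y down, z forward; pixel columns grow to the right and rows downward; lengths in m; the calibration is good to about 2 mm. A picture is of the moment at which its call begins. There is no depth.
- arm.sign_off(): hands the job in; it is judged then, once.
Trained networks look in a picture, given as the dict that the camera call returned (one of the last four; its "shot" number tells which), for a name from the list of things; names that differ only in an ending like _2 or _b are one class to them, and where a whole thing is asked for, a point or a joint stands for the part that bears it (a point fixed in the world has none). Each returns a list of dicts, best first, with "conf" (0 to 1); they miss things now and then, are a little off and sometimes report something else, mostly with a low value. They report only what shows in the picture. A call takes as long as a camera call. They do not tell look-alikes from the thing itself.
- arm.look_for(label, picture): "centre" ([column, row] as shares, 0 to 1, of the picture: columns of its width, rows of its height, amid what is visible of it).
- arm.trace(label, picture): "region" (384x512 bool, what is visible of it) and "centre" ([column, row] as shares, 0 to 1, of the picture: columns of its width, rows of its height, amid what is visible of it).
- arm.place_of(label, picture): "centre" ([column, row] as shares, 0 to 1, of the picture: columns of its width, rows of its height: a listed point, or the origin of a listed thing).
The state is a dict: "clock": time; "joints": joint angles; "dq": joint speeds; "joint_efforts": joint torques, N m; "position": TCP position; "ee_rot": TCP orientation; "force": force on the tool from outside, world axes, zero at the start; "ft_torque": the same for the moment, N m; "width": opening from 0.0 (shut) to 1.0 (fully open); "gripper_force": force on a finger pad.
Only numpy, scipy, OpenCV 4.12 (cv2) and the standard library are available. Lean on these libraries where they do the work, as an engineer would, in place of code of your own. Each camera call takes 0.05 s, during which the arm holds its last target. There are 200 camera calls.

## Working session

There is one attempt and no reset: what is moved stays moved. The work goes in short steps, Python scripts to look and compute and a tool call to move; the robot and the scene stay as the last step left them, time stands still between calls to the robot, and variables do not carry over. Pictures are saved under pics/ and viewed, at most 10 in all, crops included, and the job is handed in when it is done.

Besides the shell and the picture viewer there is one more tool, called after "Emit:" as name(argument=value, ...) on one line, values as JSON. carry_out: Moves the arm, as the interface text tells. Its arguments: {"type":"object","properties":{"claw":{"type":"array","items":{"type":"number"}},"delta_pos":{"type":"array","items":{"type":"array","items":{"type":"number"}}},"angular":{"type":"array","items":{"type":"array","items":{"type":"number"}}},"force":{"type":"number"}},"required":["claw","delta_pos","angular"]}

```bash
mkdir -p pics; ls; python3 - <<'E'
from cell import arm
import cv2,numpy as np
s=arm.observe(); print({k:np.round(v,4) if not isinstance(v,dict) else v for k,v in s.items()})
P={}
for n in("side","top"):
    p=arm.get_image(n);P[n]=p
    cv2.imwrite(f"pics/{n}0.png",p["frame"][:,:,::-1])
    print(n,p["mtx"].round(1).tolist(),p["T"].round(4).tolist(),p["shot"])
    for l in["unit","closed_tail","free_tail","stop_end","ring_face","jar","chime_remote","key_a"]:
        print(l,[(np.round(np.array(d["centre"])*[512,384],1).tolist(),round(d["conf"],2)) for d in arm.place_of(l,p)][:5])
a=np.hstack([P["side"]["frame"],P["top"]["frame"]])[:,:,::-1]
E
```

```text
pics
{'clock': np.float64(0.0), 'joints': array([-1.3766,  0.4352,  0.025 ,  1.5741, -0.0116,  1.134 , -0.0751]), 'dq': array([ 0.0007, -0.001 ,  0.0001,  0.0005, -0.0007, -0.0007,  0.001 ]), 'joint_efforts': array([ 1.20000e-03, -6.67851e+01,  9.85200e-01, -3.14458e+01,
       -6.07000e-02,  4.29000e-02,  2.00000e-04]), 'position': array([0.1827, 0.5972, 0.226 ]), 'ee_rot': array([-4.6460e-01, -3.1069e+00,  2.5000e-03]), 'force': array([ 0.2158,  1.0548, -0.8549]), 'ft_torque': array([-0.043 ,  0.0287,  0.0156]), 'gripper_force': np.float64(0.0), 'width': np.float64(0.9972)}
side [[389.5, 0.0, 254.6], [0.0, 389.5, 189.1], [0.0, 0.0, 1.0]] [[0.9844, -0.1388, 0.1081, 0.4544], [-0.1755, -0.7315, 0.6589, -0.5861], [-0.0123, -0.6676, -0.7445, 0.7359], [0.0, 0.0, 0.0, 1.0]] 1
unit [([243.2, 122.8], 0.8)]
closed_tail [([230.1, 151.9], 0.89)]
free_tail [([267.7, 149.8], 0.77), ([308.0, 334.0], 0.44)]
stop_end [([236.2, 211.4], 0.81), ([191.1, 177.0], 0.63), ([230.6, 149.7], 0.59), ([304.8, 254.4], 0.42)]
ring_face [([243.7, 203.8], 0.63), ([190.8, 180.9], 0.49), ([230.0, 143.4], 0.43)]
jar [([230.7, 144.0], 0.67), ([308.9, 332.7], 0.57)]
chime_remote [([224.5, 273.5], 0.68), ([230.3, 154.9], 0.38)]
key_a [([344.4, 272.1], 0.61), ([307.5, 250.0], 0.52)]
top [[496.4, 0.0, 249.4], [0.0, 496.4, 192.0], [0.0, 0.0, 1.0]] [[-0.028, -0.9973, 0.0686, 0.4785], [-0.9996, 0.0274, -0.01, 0.0051], [0.0081, -0.0688, -0.9976, 1.3132], [0.0, 0.0, 0.0, 1.0]] 2
unit [([129.5, 192.7], 0.76)]
closed_tail []
free_tail [([191.8, 174.1], 0.76), ([323.7, 138.4], 0.36)]
stop_end [([185.0, 211.8], 0.64), ([200.4, 258.4], 0.62), ([246.5, 216.5], 0.55)]
ring_face [([204.2, 252.8], 0.39), ([181.2, 214.5], 0.38), ([243.8, 205.1], 0.37)]
jar [([364.7, 177.1], 0.65)]
chime_remote [([305.4, 231.2], 0.81), ([364.7, 177.2], 0.5)]
key_a [([323.7, 136.8], 0.4)]
```

```bash
python3 - <<'E'
import cv2
a=cv2.imread("pics/side0.png");b=cv2.imread("pics/top0.png")
cv2.imwrite("pics/s1.png",cv2.resize(a[70:290,120:400],(763,600),interpolation=cv2.INTER_CUBIC))
cv2.imwrite("pics/t1.png",cv2.resize(b[70:330,60:400],(784,600),interpolation=cv2.INTER_CUBIC))
E
```

```text
(no output)
```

View pics/s1.png

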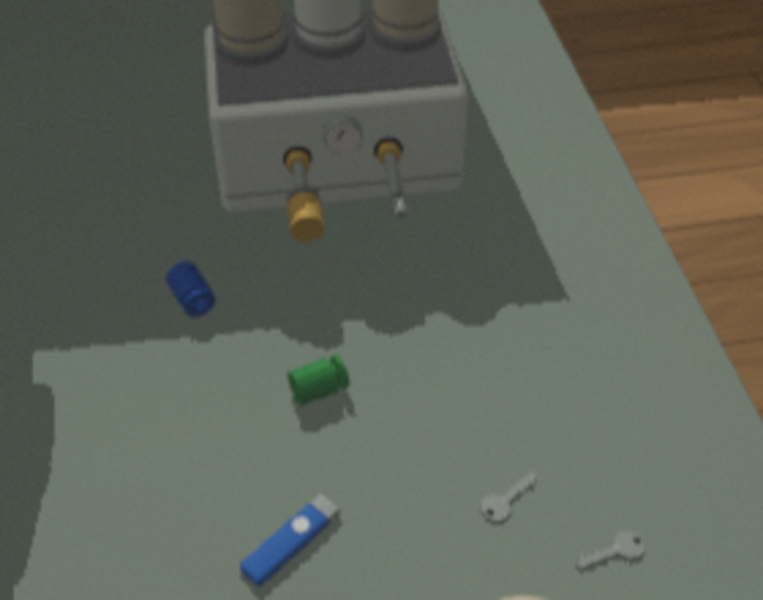

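View pics/t1.png

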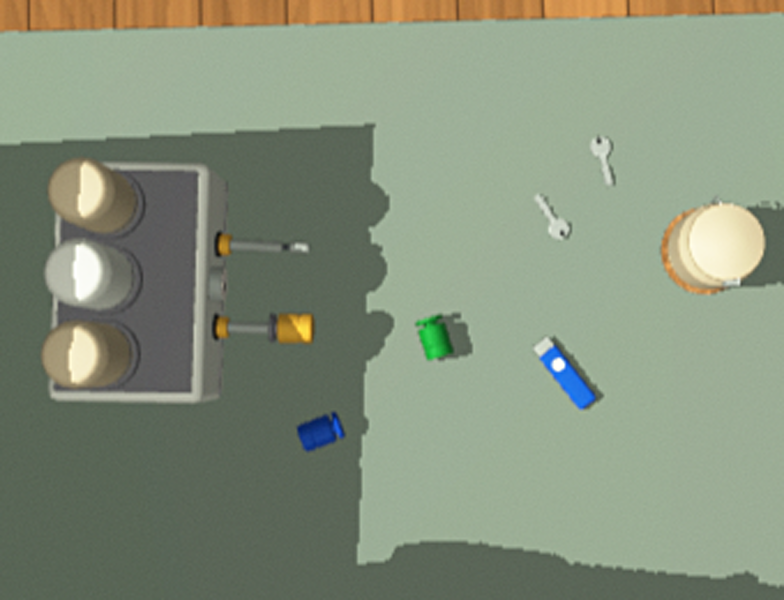

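Candidates for the stop end: brass on the left tail (side ≈ (231,149), top ≈ (187,212)), blue loose (side (190,176), top (199,258)) and green loose (side (237,209), top (248,216)). The brass one with the grey ring is the one I want. I'll check it in a close crop and fit the geometry.

```bash
cat > h.py <<'E'
import cv2,numpy as np
from scipy.optimize import least_squares
def brass(f,lo=(12,110,60),hi=(28,255,255)):
    h=cv2.cvtColor(f,cv2.COLOR_RGB2HSV); m=cv2.inRange(h,lo,hi)
    n,l,s,c=cv2.connectedComponentsWithStats(m)
    return [(s[i].tolist(),c[i].round(2).tolist()) for i in range(1,n) if s[i][4]>8]
def proj(p,X):
    X=np.atleast_2d(X); T=p["T"]; c=(X-T[:3,3])@T[:3,:3]; u=c@p["mtx"].T
    return u[:,:2]/u[:,2:]
def cyl(x0,x1,y,z,r):
    a=np.linspace(0,2*np.pi,40); 
    return np.vstack([np.c_[np.full(40,x),y+r*np.cos(a),z+r*np.sin(a)] for x in(x0,x1)])
def W(q,X):  # unit -> world, q=x,y,yaw
    c,s=np.cos(q[2]),np.sin(q[2]); X=np.atleast_2d(X)
    return np.c_[q[0]+c*X[:,0]-s*X[:,1],q[1]+s*X[:,0]+c*X[:,1],X[:,2]]
def hc(uv):
    m=cv2.moments(cv2.convexHull(uv.astype(np.float32))); return np.array([m["m10"],m["m01"]])/m["m00"]
E
python3 - <<'E'
from cell import arm
from h import *
import pickle
P={n:arm.get_image(n) for n in("side","top")}
pickle.dump(P,open("p0.pkl","wb"))
for n in P:
    print(n,brass(P[n]["frame"]))
c1=cv2.resize(P["side"]["frame"][110:170,205:285],(800,600),interpolation=cv2.INTER_CUBIC)
c2=cv2.resize(P["top"]["frame"][160:228,145:215],(600,583),interpolation=cv2.INTER_CUBIC)
o=np.zeros((600,800,3),np.uint8);o[:300,:400]=cv2.resize(c1,(400,300));
o=np.hstack([cv2.resize(c1,(440,330)),cv2.resize(c2,(340,330))])
cv2.imwrite("pics/c1.png",o[:,:,::-1])
E
```

```text
side [([310, 30, 202, 354, 34828], [437.33, 182.62]), ([306, 40, 14, 4, 21], [312.62, 41.1]), ([259, 122, 8, 6, 30], [262.07, 124.0]), ([225, 125, 8, 7, 36], [228.42, 127.33]), ([226, 141, 13, 17, 185], [231.62, 148.98]), ([284, 336, 4, 8, 14], [285.64, 339.29]), ([294, 352, 9, 5, 19], [298.26, 354.05]), ([304, 355, 16, 4, 31], [312.0, 356.61])]
top [([0, 0, 512, 85, 40344], [248.77, 38.98]), ([347, 161, 26, 36, 135], [354.1, 182.56]), ([154, 171, 7, 10, 47], [156.91, 175.66]), ([153, 207, 6, 10, 50], [155.84, 211.44]), ([180, 206, 16, 13, 202], [187.57, 212.0])]
```

View pics/c1.png

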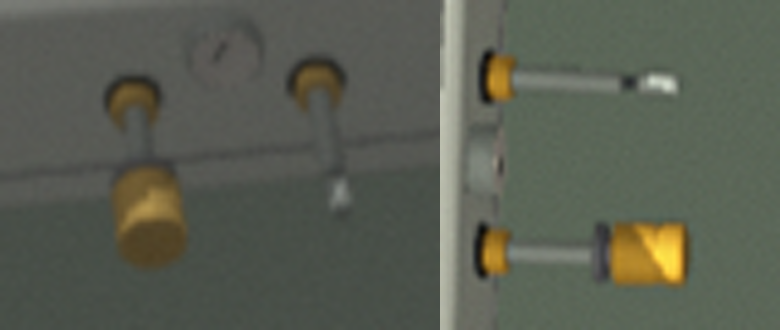

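```bash
python3 - <<'E'
from h import *
import pickle
P=pickle.load(open("p0.pkl","rb"))
M={"side":dict(f=(262.07,124.0),c=(228.42,127.33),b=(231.62,148.98),t=(267.0,147.3)),
"top":dict(f=(156.91,175.66),c=(155.84,211.44),b=(187.57,212.0),t=(193.4,177.2))}
def parts(q):
    return dict(f=W(q,cyl(-.095,-.08,-.045,.07,.0115)),c=W(q,cyl(-.095,-.08,.045,.07,.0115)),
     b=W(q,cyl(-.186,-.1495,.045+q[3],.07+q[4],.016)))
def res(q,cams=("side","top")):
    r=[];D=parts(q)
    for n in cams:
        for k in "fcb":
            r+=list(hc(proj(P[n],D[k]))-M[n][k])
    return np.array(r+[q[3]*300,q[4]*300])
for cams in(("side","top"),("side",),("top",)):
    s=least_squares(res,[.48,.27,1.57,0,0],args=(cams,),x_scale=.01,diff_step=1e-4); q=s.x
    print(cams,q.round(4),s.fun.round(2))
    if len(cams)==2: q0=q
q=q0
# free tip triangulation relative to model residual
def rt(v):
    return np.concatenate([proj(P[n],W(q,v))[0]-M[n]["t"] for n in P])
s=least_squares(rt,[-.18,-.045,.07],x_scale=.01); print("tip unit",s.x.round(4),s.fun.round(2))
print("stop world",W(q,[-.163,.045+q[3],.07+q[4]]).round(4),"nominal free tip",W(q,[-.18,-.045,.07]).round(4))
E
```

```text
('side', 'top') [ 5.6990e-01  3.1490e-01  1.5307e+00  1.0000e-04 -4.0000e-04] [ 0.04  1.49  0.35  1.4   0.06 -0.02 -0.8   0.05 -0.63  0.11 -0.27 -0.03
  0.02 -0.11]
('side',) [ 5.6890e-01  3.1960e-01  1.5431e+00  6.0000e-04 -2.0000e-03] [-0.28  0.29  0.19  0.44  0.08 -0.63  0.19 -0.6 ]
('top',) [5.7080e-01 3.1330e-01 1.5233e+00 0.0000e+00 1.0000e-04] [-0.05 -0.06 -0.14 -0.01  0.19  0.07  0.    0.03]
tip unit [-0.1818 -0.0426  0.0757] [-0.27  0.03  0.03 -0.27]
stop world [[0.5183 0.1539 0.0696]] nominal free tip [[0.6076 0.1333 0.07  ]]
```

Emit:
carry_out(claw=[6.8, 6.8, 6.8, 6.8, 6.8, 6.8, 6.8, 6.8, 6.8, 6.8, 6.8, 6.8, 6.8, 6.8, 6.8, 6.8], delta_pos=[[0, 0, 0], [0, 0, 0], [-1.16, -4.2, 0], [-1.16, -4.2, 0], [-1.16, -4.2, 0], [-1.16, -4.2, 0], [-1.16, -4.2, 0], [-1.16, -4.2, 0], [-1.16, -4.2, 0], [-3.14, -2.8, 0], [-3.14, -2.8, 0], [-3.14, -2.8, 0], [-3.14, -2.8, 0], [-3.14, -2.8, 0], [0, 0, 0], [0, 0, 0]], angular=[[0, 0, -0.125], [0, 0, -0.125], [0, 0, 0], [0, 0, 0], [0, 0, 0], [0, 0, 0], [0, 0, 0], [0, 0, 0], [0, 0, 0], [0, 0, 0], [0, 0, 0], [0, 0, 0], [0, 0, 0], [0, 0, 0], [0, 0, 0], [0, 0, 0]], force=22)

```text
clock: 2.6
position: [0.4008, 0.1524, 0.2268]
ee_rot: [0.078, 3.141, 0.0]
force: [-0.1, 1.4, -0.1]
width: 0.74
gripper_force: 0.0
```

Emit:
carry_out(claw=[6.8, 6.8, 6.8, 6.8, 6.8, 6.8, 6.8, 6.8], delta_pos=[[-3.9, 0.1, 0], [-3.9, 0.1, 0], [-3.9, 0.1, 0], [0, 0, 4.2], [0, 0, 4.2], [0, 0, 4.2], [0, 0, 0], [0, 0, 0]], angular=[[0, 0, 0], [0, 0, 0], [0, 0, 0], [0, 0, 0], [0, 0, 0], [0, 0, 0], [0, 0, 0], [0, 0, 0]])

```text
clock: 3.4
position: [0.5168, 0.1515, 0.1012]
ee_rot: [-0.071, -3.139, 0.0]
force: [0.8, 0.7, 0.8]
width: 0.744
gripper_force: 0.0
```

```bash
python3 - <<'E'
from cell import arm
from h import *
p=arm.get_image("side");s=arm.observe();print(np.round(s["position"],4),s["width"])
f=p["frame"].copy()
o=cv2.resize(f[90:180,180:300],(800,600),interpolation=cv2.INTER_CUBIC)[:,:,::-1].copy()
q=[.5708,.3133,1.5233]
for X in([-.186,.045,.07],[-.14,.045,.07],[-.18,-.045,.07]):
    u=(proj(p,W(q,X))[0]-[180,90])*6.667; cv2.circle(o,tuple(int(v) for v in u),5,(0,0,255),1)
u=(proj(p,s["position"])[0]-[180,90])*6.667; cv2.circle(o,tuple(int(v) for v in u),5,(255,0,0),1)
cv2.imwrite("pics/c2.png",o)
E
```

```text
[0.518  0.1516 0.1024] 0.7403703734544436
```

View pics/c2.png

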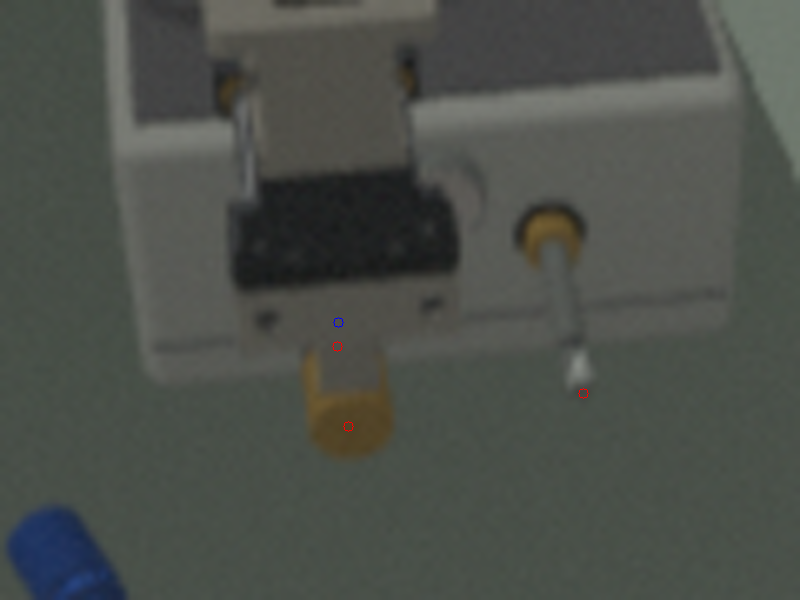

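The picture shows the near finger above and in front of the brass cap (face at about (350,422) in the crop). My projected face centre lies within about 1 px. I'll go down and close.

Emit:
carry_out(claw=[6.8, 6.8, 6.8, 6.8, 5.6, 5.0, 4.6, 4.3, 4.0, 3.8, 3.8, 3.8], delta_pos=[[0, -0.15, 1.2], [0, 0, 1.2], [0, 0, 0], [0, 0, 0], [0, 0, 0], [0, 0, 0], [0, 0, 0], [0, 0, 0], [0, 0, 0], [0, 0, 0], [0, 0, 0], [0, 0, 0]], angular=[[0, 0, 0], [0, 0, 0], [0, 0, 0], [0, 0, 0], [0, 0, 0], [0, 0, 0], [0, 0, 0], [0, 0, 0], [0, 0, 0], [0, 0, 0], [0, 0, 0], [0, 0, 0]], force=22)

```text
clock: 4.65
position: [0.5174, 0.149, 0.0768]
ee_rot: [0.074, 3.141, 0.0]
force: [-0.6, -0.2, 1.7]
width: 0.453
gripper_force: 22.0
```

```bash
python3 - <<'E'
from cell import arm
import numpy as np
s=arm.observe();print({k:np.round(s[k],4).tolist() for k in("position","force","ft_torque","width","gripper_force")}, s["width"]*91.8)
E
```

```text
{'position': [0.5174, 0.149, 0.0768], 'force': [-0.5837, -0.2318, 1.6545], 'ft_torque': [-0.1214, -0.0358, 0.0372], 'width': 0.4525, 'gripper_force': 22.0018} 41.54245249789564
```

Emit:
carry_out(claw=[3.8, 3.8, 3.8, 3.8, 3.8, 3.8, 3.8], delta_pos=[[0, 0, 0], [0, -0.3, 0], [0, -0.3, 0], [0, -0.3, 0], [0, -0.4, 0], [0, -0.4, 0], [0, 0, 0]], angular=[[0, 0, 0], [0, 0, 0], [0, 0, 0], [0, 0, 0], [0, 0, 0], [0, 0, 0], [0, 0, 0]], force=32)

```text
clock: 5.35
position: [0.5165, 0.1308, 0.0767]
ee_rot: [-0.076, -3.141, 0.001]
force: [1.1, -1.8, 1.8]
width: 0.448
gripper_force: 32.0
```

Emit:
carry_out(claw=[3.8, 3.8, 3.8, 3.8, 3.8, 3.8, 3.8, 3.8, 3.8, 3.8, 3.8, 3.8, 3.8], delta_pos=[[0, -0.4, 0], [0, -0.4, 0], [0, -0.4, 0], [0, -0.4, 0], [0, -0.4, 0], [0, -0.4, 0], [0, -0.4, 0], [0, -0.4, 0], [0, -0.5, 0], [0, -0.5, 0], [0, -0.5, 0], [0, 0, 0], [0, 0, 0]], angular=[[0, 0, 0], [0, 0, 0], [0, 0, 0], [0, 0, 0], [0, 0, 0], [0, 0, 0], [0, 0, 0], [0, 0, 0], [0, 0, 0], [0, 0, 0], [0, 0, 0], [0, 0, 0], [0, 0, 0]])

```text
clock: 6.65
position: [0.5144, 0.085, 0.0768]
ee_rot: [0.074, 3.141, 0.0]
force: [-0.3, -0.3, -2.3]
width: 0.447
gripper_force: 32.0
```

```bash
python3 - <<'E'
from cell import arm
from h import *
import pickle
P={n:arm.get_image(n) for n in("side","top")}; pickle.dump(P,open("p1.pkl","wb"))
s=arm.observe();print(np.round(s["position"],4),s["width"],np.round(s["force"],1))
for n in P: print(n,brass(P[n]["frame"]))
a=cv2.resize(P["side"]["frame"][105:185,200:290],(450,400),interpolation=cv2.INTER_CUBIC)
b=cv2.resize(P["top"]["frame"][160:230,150:220],(350,400)[:1]+(350,),interpolation=cv2.INTER_CUBIC)
b=cv2.copyMakeBorder(b,0,50,0,0,cv2.BORDER_CONSTANT)
cv2.imwrite("pics/c3.png",np.hstack([a,b])[:,:,::-1])
E
```

```text
[0.5144 0.0854 0.0767] 0.4481355199422678 [ 0.1  0.3 -2. ]
side [([293, 30, 219, 354, 35097], [436.61, 181.58]), ([378, 33, 8, 2, 11], [381.36, 33.27]), ([282, 43, 10, 3, 20], [286.1, 43.85]), ([259, 122, 8, 6, 33], [262.12, 124.12]), ([229, 171, 12, 6, 41], [234.88, 173.44]), ([284, 336, 4, 7, 11], [285.27, 339.0]), ([288, 343, 38, 16, 114], [305.53, 354.09])]
top [([0, 0, 512, 85, 40332], [248.79, 38.97]), ([347, 161, 27, 36, 136], [354.23, 182.57]), ([154, 171, 6, 10, 49], [156.69, 175.86]), ([153, 207, 6, 10, 51], [155.78, 211.49])]
```

View pics/c3.png

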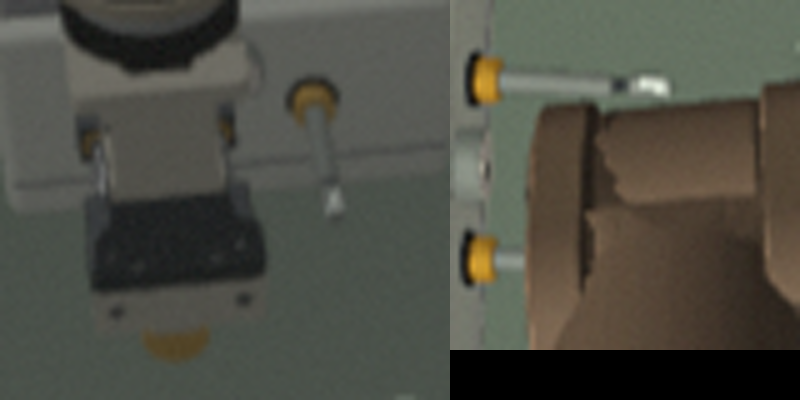

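```bash
python3 - <<'E'
from h import *
import pickle
P0=pickle.load(open("p0.pkl","rb"));P1=pickle.load(open("p1.pkl","rb"))
q=[.5708,.3133,1.5233]
for n,mb,mt in(("side",(231.62,148.98),(267.0,147.3)),("top",(187.57,212.0),(193.5,177.2))):
    p=P0[n]; b=hc(proj(p,W(q,cyl(-.186,-.1495,.045,.07,.016)))); t=proj(p,W(q,[-.18,-.045,.07]))[0]
    rb=b-mb; rt=t-mt
    J=(proj(p,W(q,[[-.18,-.044,.07],[-.18,-.045,.071],[-.179,-.045,.07]]))-t)
    print(n,"barrel",rb.round(2),"tip",rt.round(2),"J/mm y,z,x",J.round(3).tolist())
# bright tip blob
for n,(r0,r1,c0,c1) in(("side",(136,154,260,274)),("top",(170,184,176,200))):
    f=(P0[n]["frame"].astype(float)+P1[n]["frame"])[r0:r1,c0:c1].mean(2)/2
    print(n);print(f.round().astype(int))
p=P1["side"]; pos=np.array([.5147,.0854,.0767])
u=np.array([.0475,.9989,0])
f=W([pos[0],pos[1],1.5233],cyl(-.021,.0155,0,pos[2]-.0068,.016)); h=proj(p,f); print("pred bottom",h[:,1].max(),h[h[:,1].argmax()])
E
```

```text
side barrel [0.01 0.22] tip [0.52 1.67] J/mm y,z,x [[-0.391, 0.038], [0.005, -0.295], [-0.06, -0.264]]
top barrel [0.21 0.06] tip [ 0.25 -0.86] J/mm y,z,x [[-0.011, 0.396], [-0.041, -0.04], [-0.398, -0.008]]
side
[[ 76  76  80  85  87  80  74  76  77  78  77  78  81  82]
 [ 78  81  81  83  86  81  74  80  85  86  85  85  87  87]
 [ 87  85  81  84  87  82  76  74  85  86  86  87  86  87]
 [ 87  87  84  83  85  81  74  76  86  85  88  87  87  87]
 [ 85  86  86  82  79  72  67  71  82  84  85  84  83  83]
 [ 83  84  81  77  71  66  65  71  79  79  78  77  77  77]
 [ 78  78  77  74  76  80  84  91  75  74  76  75  75  75]
 [ 76  75  74  73  81  91 110 111  81  74  77  75  74  74]
 [ 75  76  76  74  81  95 130 119  87  77  76  75  76  76]
 [ 76  75  75  74  80  99 129 119  96  76  75  76  75  76]
 [ 75  75  76  76  81 106 116 110  96  79  76  74  76  75]
 [ 74  75  75  76  78  99  91  89  80  76  76  74  76  75]
 [ 74  74  75  73  76  80  71  67  68  74  76  76  74  76]
 [ 75  76  76  75  75  74  68  67  72  74  74  74  75  74]
 [ 74  75  74  74  76  74  73  72  73  75  74  76  76  74]
 [
[... 953 characters left out ...]
206 155
   92  96  97  99 100 100]
 [117 118 120 122 122 118  89  78  82  96 124 129 133 131 143 183 178 150
   96  97 100  99 100 100]
 [ 94  96  99 104 106 106  98  99 100 100 105 104 105 106 106 112 117 120
   98 100 100  98  99  99]
 [ 79  81  80  92 100  99 100 101 101  98  97  98  96  96  92  89  87  92
   90  89  90  88  87  87]
 [ 72  65  62  78  99  95  92  90  92  90  88  86  86  86  81  80  74  77
   75  74  75  73  72  71]
 [ 75  64  60  67  86  79  72  74  75  74  75  72  72  73  71  73  73  74
   72  75  73  75  76  75]
 [ 77  66  61  64  72  64  66  71  74  74  72  73  74  74  74  74  74  77
   75  77  77  77  77  76]]
pred bottom 177.25777759356643 [234.21139941 177.25777759]
```

The cap is held and off the tail: its bottom edge is at side (235,177), and I predicted 177.3. The free tip is about 1.5 mm towards +y with almost no height offset, so I'm moving across.

Emit:
carry_out(claw=[3.8, 3.8, 3.8, 3.8, 3.8, 3.8, 3.8, 3.8], delta_pos=[[-0.85, 0, 0], [-2, 0, 0], [-2, 0, 0], [-2, 0, 0], [-1.5, 0, -0.02], [-0.5, 0, 0], [0, 0, 0], [0, 0, 0]], angular=[[0, 0, 0], [0, 0, 0], [0, 0, 0], [0, 0, 0], [0, 0, 0], [0, 0, 0], [0, 0, 0], [0, 0, 0]])

```text
clock: 7.55
position: [0.602, 0.081, 0.0766]
ee_rot: [-0.073, -3.14, 0.0]
force: [-0.1, 0.8, -1.3]
width: 0.452
gripper_force: 32.0
```

```bash
python3 - <<'E'
from cell import arm
from h import *
P={n:arm.get_image(n) for n in("side","top")}
s=arm.observe();print(np.round(s["position"],4),np.round(s["ee_rot"],4),s["width"],np.round(s["force"],1))
a=cv2.resize(P["side"]["frame"][105:185,220:310],(450,400),interpolation=cv2.INTER_CUBIC)
b=cv2.resize(P["top"]["frame"][140:220,150:220],(350,400),interpolation=cv2.INTER_CUBIC)
cv2.imwrite("pics/c4.png",np.hstack([a,b])[:,:,::-1])
E
```

```text
[0.6019 0.0811 0.0769] [-7.3200e-02 -3.1399e+00 -1.0000e-04] 0.44807008050112457 [ 1.1 -0.7 -2.1]
```

View pics/c4.png

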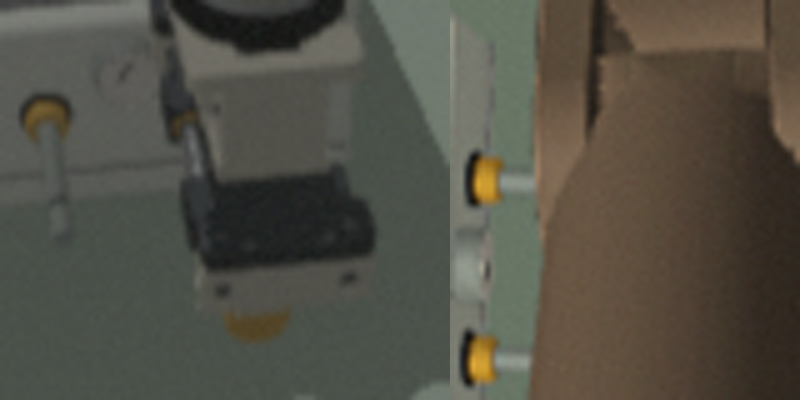

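Emit:
carry_out(claw=[3.8, 3.8, 3.8, 3.8, 3.8, 3.8, 3.8, 3.8, 3.8, 3.8, 3.8], delta_pos=[[-0.05, 0, 0], [0, 0.6, 0], [0, 0.7, 0], [0, 0.7, 0], [0, 0.5, 0], [0, 0.3, 0], [0, 0.15, 0], [0, 0.15, 0], [0, 0.15, 0], [0, 0.15, 0], [0, 0, 0]], angular=[[0, 0, 0], [0, 0, 0], [0, 0, 0], [0, 0, 0], [0, 0, 0], [0, 0, 0], [0, 0, 0], [0, 0, 0], [0, 0, 0], [0, 0, 0], [0, 0, 0]])

```text
clock: 8.75
position: [0.6048, 0.1106, 0.077]
ee_rot: [-0.079, -3.14, 0.007]
force: [-1.4, -11.2, 2.4]
width: 0.449
gripper_force: 38.0
```

```bash
python3 - <<'E'
from cell import arm
from h import *
p=arm.get_image("side")
L=[arm.observe() for _ in range(3)]
for s in L: print({k:np.round(s[k],4).tolist() for k in("position","ee_rot","force","ft_torque")})
p=arm.get_image("top")
s=arm.observe(); print({k:np.round(s[k],4).tolist() for k in("position","ee_rot","force","ft_torque")})
o=cv2.resize(p["frame"][140:220,150:220],(525,600),interpolation=cv2.INTER_CUBIC)
cv2.imwrite("pics/c5.png",o[:,:,::-1])
E
```

```text
{'position': [0.6048, 0.1106, 0.077], 'ee_rot': [-0.0788, -3.1401, 0.0064], 'force': [-1.4828, -11.4341, 2.7886], 'ft_torque': [-2.4501, 0.3854, 0.0163]}
{'position': [0.6048, 0.1106, 0.077], 'ee_rot': [-0.0788, -3.1401, 0.0064], 'force': [-1.4828, -11.4341, 2.7886], 'ft_torque': [-2.4501, 0.3854, 0.0163]}
{'position': [0.6048, 0.1106, 0.077], 'ee_rot': [-0.0788, -3.1401, 0.0064], 'force': [-1.4828, -11.4341, 2.7886], 'ft_torque': [-2.4501, 0.3854, 0.0163]}
{'position': [0.6047, 0.1106, 0.077], 'ee_rot': [-0.0788, -3.1401, 0.0063], 'force': [-2.2288, -10.9426, 1.9855], 'ft_torque': [-2.3792, 0.3272, 0.0015]}
```

Emit:
carry_out(claw=[3.8, 3.8, 3.8, 3.8, 3.8, 3.8, 3.8, 3.8, 3.8, 3.8, 3.8], delta_pos=[[0, -0.5, 0], [0, -0.5, 0], [0, -2, 0], [0, -2, 0], [0, -3, -1], [0, -3, -1], [0, -3, -1], [0, -3, -1], [0, -3, -1], [0, 0, 0], [0, 0, 0]], angular=[[0, 0, 0], [0, 0, 0], [0, 0, 0], [0, 0, 0], [0, 0, 0], [0, 0, 0], [0, 0, 0], [0, 0, 0], [0, 0, 0], [0, 0, 0], [0, 0, 0]])

```text
clock: 9.95
position: [0.5955, -0.0853, 0.127]
ee_rot: [0.076, 3.14, 0.001]
force: [-0.2, 0.7, -2.1]
width: 0.454
gripper_force: 32.0
```

```bash
python3 - <<'E'
from cell import arm
from h import *
import pickle
acc={};P={}
for n in("side","top"):
    L=[arm.get_image(n) for _ in range(6)]; P[n]=L[0]; P[n]["frame"]=np.mean([l["frame"].astype(float) for l in L],0)
s=arm.observe();print({k:np.round(s[k],4).tolist() for k in("position","ee_rot","force","ft_torque")},s["width"])
pickle.dump(P,open("p2.pkl","wb"))
a=cv2.resize(P["side"]["frame"][110:180,210:300].astype(np.uint8),(450,350),interpolation=cv2.INTER_CUBIC)
b=cv2.resize(P["top"]["frame"][160:230,150:220].astype(np.uint8),(350,350),interpolation=cv2.INTER_CUBIC)
cv2.imwrite("pics/c6.png",np.hstack([a,b])[:,:,::-1])
E
```

```text
{'position': [0.5955, -0.0848, 0.1269], 'ee_rot': [-0.0733, -3.1407, -0.0], 'force': [-0.2913, 0.142, -1.9769], 'ft_torque': [-0.0183, -0.0048, 0.057]} 0.45064782266335934
```

View pics/c6.png

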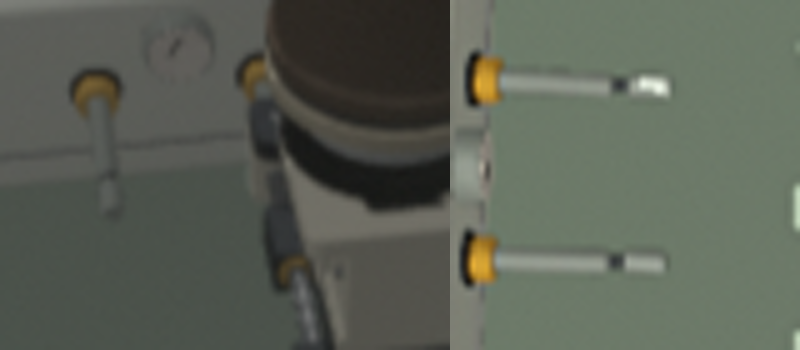

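Emit:
carry_out(claw=[3.8, 3.8, 3.8, 3.8, 3.8, 3.8], delta_pos=[[-3.5, 0, 0], [-3.5, 0, 0], [-3.5, 0, 0], [-3.5, 0, 0], [0, 0, 0], [0, 0, 0]], angular=[[0, 0, 0], [0, 0, 0], [0, 0, 0], [0, 0, 0], [0, 0, 0], [0, 0, 0]])

```text
clock: 11.15
position: [0.7353, -0.0916, 0.126]
ee_rot: [-0.074, -3.14, 0.0]
force: [-0.4, 0.6, -2.9]
width: 0.451
gripper_force: 32.0
```

```bash
python3 - <<'E'
from cell import arm
from h import *
import pickle
P={}
for n in("side","top"):
    L=[arm.get_image(n) for _ in range(6)]; P[n]=L[0]; P[n]["frame"]=np.mean([l["frame"].astype(float) for l in L],0)
pickle.dump(P,open("p3.pkl","wb"))
s=arm.observe();print(np.round(s["position"],4))
np.set_printoptions(linewidth=200)
q=[.5708,.3133,1.5233]
for n in P: print(n,[proj(P[n],W(q,[-.18,y,.07]))[0].round(2).tolist() for y in(.045,-.045)])
F=P["side"]["frame"].mean(2)
print("side closed");print(F[136:156,226:240].round().astype(int));print("side free");print(F[136:156,260:274].round().astype(int))
F=P["top"]["frame"].mean(2)
print("top closed");print(F[206:220,176:198].round().astype(int));print("top free");print(F[171:184,176:198].round().astype(int))
a=cv2.resize(P["side"]["frame"][115:160,215:285].astype(np.uint8),(780,501),interpolation=cv2.INTER_CUBIC)
cv2.imwrite("pics/c7.png",a[:,:,::-1])
E
```

```text
[ 0.7353 -0.0914  0.1271]
side [[232.07, 152.41], [267.52, 148.97]]
top [[192.77, 212.15], [193.75, 176.34]]
side closed
[[91 90 87 90 88 80 78 89 90 90 90 90 90 90]
 [90 91 87 90 88 80 78 88 90 90 90 90 89 88]
 [90 89 85 89 87 81 76 81 82 81 82 82 81 81]
 [82 82 82 88 88 81 76 78 78 77 79 79 81 80]
 [80 80 80 87 88 82 76 84 88 89 89 88 89 89]
 [89 88 85 87 88 84 76 79 88 90 90 90 90 90]
 [91 90 88 88 89 84 76 78 88 90 90 90 89 90]
 [90 90 89 88 87 82 74 77 87 88 88 89 88 87]
 [88 88 88 83 80 71 64 72 83 84 84 83 82 82]
 [83 83 81 77 71 71 65 71 78 78 78 77 77 78]
 [78 78 77 76 80 87 81 76 76 78 78 77 78 77]
 [77 77 77 77 87 90 85 77 76 77 78 77 78 77]
 [78 77 77 77 87 90 87 78 74 76 77 78 78 78]
 [77 78 77 77 87 91 87 78 73 76 77 77 77 77]
 [77 77 77 77 86 90 86 76 73 76 77 77 78 77]
 [77 78 78 78 84 83 78 72 71 76 77 77 78 77]
 [76 77 78 78 80 71 68 67 71 76 78 78 77 78]
 [77 78 78 77 76 71 69 69 75 77 76 77 78 78]
 [78 77 77 77 77 76 74 75 77 78 78 78 78 77]
 [77 78 78 78 77 77 77 76 77 77 77 77 77 78]]
side free
[[ 80  80  83  88  88  83  77  78  80  81  80  80  83  85]
 [ 81  84
[... 2891 characters left out ...]
4  65  68  99 150 170 233 230 223 220 204 156 108 116 117 117]
 [154 154 154 154 155 147  97  67  70 106 161 175 216 214 219 244 234 181 111 114 118 117]
 [139 140 141 143 146 139 107  95  97 115 149 151 155 155 169 211 206 175 115 115 117 118]
 [120 119 121 122 125 125 116 117 117 119 124 124 125 124 127 134 136 141 116 116 117 117]
 [116 116 116 117 118 117 117 117 117 116 114 114 113 113 112 114 113 117 116 118 117 117]
 [118 117 117 116 117 116 118 117 117 118 116 117 118 116 116 117 117 117 118 117 118 118]
 [117 117 117 118 117 118 118 117 118 118 118 117 118 117 117 117 117 118 117 117 117 118]
 [117 118 117 118 117 117 118 117 117 117 117 116 118 117 117 117 117 117 117 117 118 117]]
```

View pics/c7.png

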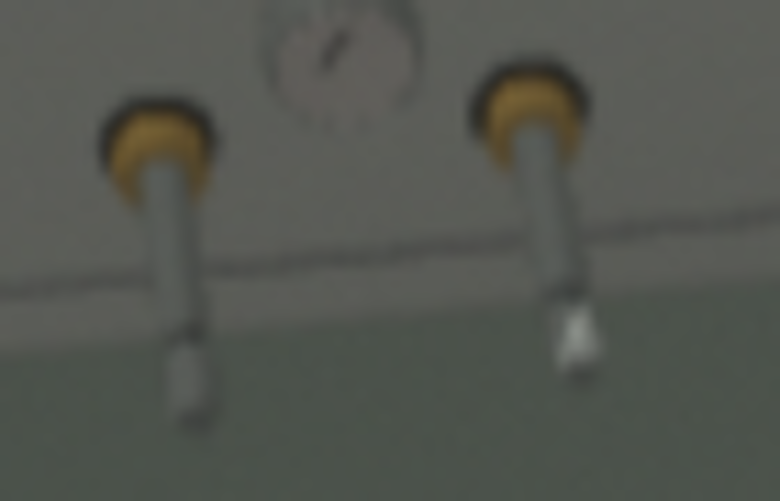

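Comparing the two bare tails (free groove/tip at side (266,140.6)/(267,148.6), closed at (232,144.5)/(232.5,152.7)), the free tip sits about 1.9 mm high. My first try was therefore too low. I'm going back in higher.

Emit:
carry_out(claw=[3.8, 3.8, 3.8, 3.8, 3.8, 3.8, 3.8, 3.8, 3.8, 3.8, 3.8, 3.8], delta_pos=[[3.5, 0, 0], [3.5, 0, 0], [3.5, 0, 0], [3.6, 0, 0], [0, 3.4, 1.2], [0, 3.4, 1.2], [0, 3.4, 1.2], [0, 3.4, 1.18], [0, 2, 0], [0, 1.56, 0], [0, 0, 0], [0, 0, 0]], angular=[[0, 0, 0], [0, 0, 0], [0, 0, 0], [0, 0, 0], [0, 0, 0], [0, 0, 0], [0, 0, 0], [0, 0, 0], [0, 0, 0], [0, 0, 0], [0, 0, 0], [0, 0, 0]])

```text
clock: 12.95
position: [0.6029, 0.0854, 0.0795]
ee_rot: [0.074, 3.14, -0.001]
force: [-0.1, -0.3, -1.3]
width: 0.45
gripper_force: 32.0
```

```bash
python3 - <<'E'
from cell import arm
from h import *
L=[]
for _ in range(5): arm.get_image("side"); L.append(arm.observe())
for k in("position","ee_rot","force","ft_torque"): print(k,np.mean([np.array(s[k])*(1 if k!="ee_rot" else np.sign(s[k][1])) for s in L],0).round(4), np.std([s["position"] for s in L],0).round(4) if k=="position" else "")
E
```

```text
position [0.6028 0.0847 0.0795] [0.     0.0002 0.0001]
ee_rot [ 7.7000e-02  3.1401e+00 -1.1000e-03] 
force [-0.1811 -0.3523 -1.8232] 
ft_torque [-0.01    0.0283  0.0031]
```

Emit:
carry_out(claw=[3.8, 3.8, 3.8, 3.8, 3.8, 3.8, 3.8, 3.8, 3.8, 3.8], delta_pos=[[0, 0.6, 0.05], [0, 0.6, 0], [0, 0.6, 0], [0, 0.4, 0], [0, 0.2, 0], [0, 0.15, 0], [0, 0.15, 0], [0, 0.15, 0], [0, 0.1, 0], [0, 0, 0]], angular=[[0, 0, 0], [0, 0, 0], [0, 0, 0], [0, 0, 0], [0, 0, 0], [0, 0, 0], [0, 0, 0], [0, 0, 0], [0, 0, 0], [0, 0, 0]])

```text
clock: 14.2
position: [0.6039, 0.116, 0.0787]
ee_rot: [0.074, 3.141, 0.0]
force: [-0.1, -0.3, -1.0]
width: 0.45
gripper_force: 32.0
```

Emit:
carry_out(claw=[3.8, 3.8, 3.8, 3.8, 3.8, 3.8, 3.8, 3.8], delta_pos=[[0, 0.25, 0], [0, 0.25, 0], [0, 0.25, 0], [0, 0.25, 0], [0, 0.25, 0], [0, 0.25, 0], [0, 0.25, 0], [0, 0.25, 0]], angular=[[0, 0, 0], [0, 0, 0], [0, 0, 0], [0, 0, 0], [0, 0, 0], [0, 0, 0], [0, 0, 0], [0, 0, 0]])

```text
clock: 15.0
position: [0.6049, 0.1359, 0.0786]
ee_rot: [0.074, 3.141, -0.001]
force: [-0.8, -1.9, 1.4]
width: 0.447
gripper_force: 32.0
```

Emit:
carry_out(claw=[3.8, 3.8, 3.8, 3.8, 3.8, 3.8], delta_pos=[[0, 0.2, 0], [0, 0.2, 0], [0, 0.2, 0], [0, 0.2, 0], [0, 0.15, 0], [0, 0.05, 0]], angular=[[0, 0, 0], [0, 0, 0], [0, 0, 0], [0, 0, 0], [0, 0, 0], [0, 0, 0]])

```text
clock: 15.6
position: [0.6054, 0.1465, 0.0787]
ee_rot: [0.073, 3.14, 0.001]
force: [0.7, -0.7, 1.5]
width: 0.449
gripper_force: 32.0
```

Emit:
carry_out(claw=[3.8, 3.8, 3.8], delta_pos=[[0, 0.05, 0], [0, 0.05, 0], [0, 0, 0]], angular=[[0, 0, 0], [0, 0, 0], [0, 0, 0]])

```text
clock: 15.9
position: [0.6054, 0.1466, 0.0787]
ee_rot: [0.074, 3.141, -0.0]
force: [-0.6, -1.7, 1.7]
width: 0.451
gripper_force: 32.0
```

Emit:
carry_out(claw=[3.8, 3.8, 3.8, 3.8], delta_pos=[[0, 0.07, 0], [0, 0.07, 0], [0, 0.06, 0], [0, 0, 0]], angular=[[0, 0, 0], [0, 0, 0], [0, 0, 0], [0, 0, 0]])

```text
clock: 16.3
position: [0.6054, 0.1468, 0.0785]
ee_rot: [-0.076, -3.14, 0.004]
force: [0.6, -7.4, 1.9]
width: 0.447
gripper_force: 32.0
```

Emit:
carry_out(claw=[3.8, 3.8, 4.3, 4.6, 5.0, 5.6, 6.4, 6.8, 6.8, 6.8], delta_pos=[[0, -0.15, 0], [0, 0, 0], [0, 0, 0], [0, 0, 0], [0, 0, 0], [0, 0, 0], [0, 0, 0], [0, 0, 0], [0, 0, 0], [0, 0, 0]], angular=[[0, 0, 0], [0, 0, 0], [0, 0, 0], [0, 0, 0], [0, 0, 0], [0, 0, 0], [0, 0, 0], [0, 0, 0], [0, 0, 0], [0, 0, 0]])

```text
clock: 17.3
position: [0.6053, 0.1476, 0.0786]
ee_rot: [-0.074, -3.141, -0.0]
force: [0.5, 0.3, 1.0]
width: 0.739
gripper_force: 0.0
```

Emit:
carry_out(claw=[6.8, 6.8, 6.8, 6.8, 6.8, 6.8, 6.8, 6.8, 6.8], delta_pos=[[0, 0, 1e-09], [0, 0, -1], [0, 0, -2], [0, 0, -4], [0, 0, -4], [0, -5, -2], [0, -5, 0], [0, -5, 0], [0, -5, 0]], angular=[[0, 0, 0], [0, 0, 0], [0, 0, 0], [0, 0, 0], [0, 0, 0], [0, 0, 0], [0, 0, 0], [0, 0, 0], [0, 0, 0]])

```text
clock: 18.2
position: [0.596, -0.0505, 0.2085]
ee_rot: [0.073, 3.139, 0.0]
force: [1.5, -0.3, -0.6]
width: 0.742
gripper_force: 0.0
```

Emit:
carry_out(claw=[6.8, 6.8, 6.8, 6.8, 6.8], delta_pos=[[-4, 0, 0], [-4, 0, 0], [-4, 0, 0], [0, 0, 0], [0, 0, 0]], angular=[[0, 0, 0], [0, 0, 0], [0, 0, 0], [0, 0, 0], [0, 0, 0]])

```text
clock: 18.7
position: [0.7162, -0.0546, 0.2069]
ee_rot: [-0.074, -3.14, 0.001]
force: [0.6, 0.1, 0.9]
width: 0.737
gripper_force: 0.0
```

```bash
python3 - <<'E'
from cell import arm
from h import *
P={n:arm.get_image(n) for n in("side","top")}
q=[.5708,.3133,1.5233]
for n in P:
    print(n,[b for b in brass(P[n]["frame"]) if b[0][4]<400 and b[1][1]<220 and b[0][4]>25],hc(proj(P[n],W(q,cyl(-.186,-.1495,-.043,.072,.016)))))
a=cv2.resize(P["side"]["frame"][110:170,210:300],(450,300),interpolation=cv2.INTER_CUBIC)
b=cv2.resize(P["top"]["frame"][160:220,150:220],(350,300),interpolation=cv2.INTER_CUBIC)
cv2.imwrite("pics/c8.png",np.hstack([a,b])[:,:,::-1])
E
```

```text
side [([259, 122, 8, 6, 30], [262.07, 124.0]), ([225, 125, 8, 6, 34], [228.41, 127.29]), ([260, 136, 13, 18, 182], [265.95, 144.83])] [266.04238023 145.29303987]
top [([347, 161, 26, 36, 129], [354.03, 182.14]), ([154, 171, 6, 10, 49], [156.69, 175.86]), ([181, 171, 16, 13, 192], [188.15, 176.94]), ([153, 207, 6, 10, 51], [155.78, 211.49])] [188.67558342 176.942376  ]
```

View pics/c8.png

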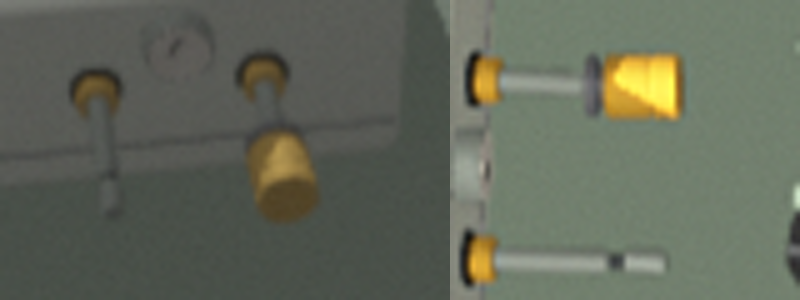

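The picture shows the brass cap on the formerly free tail (top centroid (188.2,176.9), about −162 mm in the purifier frame). Its grey ring stands out as it did at the start, and the gripper is clear.

```bash
python3 -c "
from cell import arm
print(arm.sign_off())"
```

```text
the job is handed in; nothing more can be done
None
```

The brass stop end is off its first tail and pushed home on the other one, with its ring sprung out, and I've handed the job in. My first push-on butted against the tail end at about 11 N, so I backed off and the second try went home.

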